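# Sweep the small bearings through the sizing gate

### The arm

A 6-joint arm with a two-finger parallel gripper is mounted at the origin on a cart in front of the work surface, level with it; the furniture and walls round the work are solid. World frame = base frame: x ahead of the robot, y to its left, z up, the work surface at z = 0. Lengths are in m, angles in rad, forces in N, time in s.
With the tool pointing down it reaches from about 0.275 to 0.825 m from the base axis. Payload 4.9 kg.
Tool frame: the origin (TCP) lies midway between the tips of the shut fingers; the grasp point (between the pads) lies 19 mm behind it (grip_point_offset is the distance from the TCP to the grasp point, in m); z points along the fingers, x is the direction in which the jaws open and shut, and the axes are right-handed (so a half turn about z gives the same grasp; the last joint's range is limited). The gripper opens to 85 mm and grips with 20 to 120 N. Pads are 22 mm wide; open, the fingers measure 114 mm over their backs; the gripper's body (76 mm by 85 mm) begins 54 mm behind the grasp point. The pads swing forward as they close: fully open they stand 13 mm farther back than shut.
Start: joints at [1.113, 0.326, -0.193, 1.052, 0, 1.437], TCP at [0.175, 0.521, 0.231] pointing down, gripper open.
Joint ranges: [-2.65, 2.65], [-0.97, 1.79], [-1.3, 1.35], [-1.93, 2.1], [-1.47, 1.37], [-3.14, 3.14]. Speed limits (rad/s): [2.57, 2.57, 3.14, 3.14, 3.14, 3.14].

### API

Orientations are given as a rotation vector (axis times angle).
In Python, from cell import * gives the robot as it stands. Calls block until the motion is done:
- movep(position, orientation): joint-space move of the TCP to a pose.
- move_l(position, velocity=0.15, rot=None, until_force=None): straight line of the TCP; rot=None keeps the orientation; velocity is the mean speed in m/s. With until_force (N) it stops when the force on the tool has changed by that much, and returns True; else False.
- set_joints(angles): joint-space move.
- let_go() and grab(newtons=None): open the fingers fully, or close them until they stop; newtons is the grip in N (None keeps the last).
- sleep(seconds).
- ik(position, orientation): joint angles nearest the present ones, or None.
- get_state(): the state.
- grab_frame(name): name is "scene" or "top" or "wrist"; returns a dict with "img" (384x512x3 uint8, red, green, blue), "fx", "fy", "cx", "cy" (pixels), "cam_to_world" (4x4, takes a point from camera to world coordinates); the wrist camera has in their place "T_tool_cam" (4x4, takes a point from camera to tool coordinates, whose origin is the TCP and whose axes are the tool frame's). Camera axes: x right, y down, z forward; pixel columns grow to the right and rows downward; lengths in m; the calibration is good to about 2 mm. A picture is of the moment at which its call begins: read the wrist's pose just before it. There is no depth.
A pose or a line that the arm cannot do raises MotionError and nothing moves.
- sign_off(): hands the job in, once; it reports no verdict.
Trained networks look in the newest picture that a camera, given by its name, has taken for a name from the list of things; names that differ only in an ending like _2 or _b are one class to them, and where a whole thing is asked for, a point or a joint stands for the part that bears it (a point fixed in the world has none). Each returns a list of dicts, best first, with "score" (0 to 1); they miss things now and then, are a little off and sometimes report something else, mostly with a low value. They report only what shows in the picture. A call takes as long as a camera call. They do not tell look-alikes from the thing itself.
- spot_in(camera, name): "centre" ([column, row] in pixels, amid what is visible of it).
- silhouettes(camera, name): "mask" (384x512 bool, what is visible of it) and "centre" ([column, row] in pixels, amid what is visible of it).
- tip_of(camera, name): "centre" ([column, row] in pixels: a listed point, or the origin of a listed thing).
The state is a dict: "clock": time; "q": joint angles; "joint_velocities": joint speeds; "tau": joint torques, N m; "position": TCP position; "eef_rot": TCP orientation; "contact_force": force on the tool from outside, world axes, zero at the start; "wrist_torque": the same for the moment, N m; "finger_gap": opening from 0.0 (shut) to 1.0 (fully open).
Only numpy, scipy, OpenCV 4.12 (cv2) and the standard library are available. Lean on these libraries where they do the work, as an engineer would, in place of code of your own. Each camera call takes 0.05 s, during which the arm holds its last target.

### The job

Three small ball bearings and a large one have got mixed on the sorting box. Using only your fingertips, push the three small bearings along the board and through the gate, one at a time, so that each drops through the slot into the bin underneath; slide them, do not pick any bearing up. The large bearing does not fit the gate and stays lying on the board; leave the tape measure and the red box where they stand, and take the hand away at the end.

Things in the scene. Friction and masses are not known exactly. Their poses are not given: they have to be found in the camera images.
- sorter: the wooden sorting box, fixed to the table, 240 (x) x 263 (y) mm; its level plywood board is 70 mm above the table. Origin on the table under the box's middle; x across the board, y along it, gate end at -y. A rim 13 mm above the board has inner faces at x = +-112 mm and y = +123 mm. The bearings start on the open board, y = -20 to +80 mm
- gate (a point): middle of the gate on the board's top face, at the near edge of the drop slot (sorter frame 0, -60, 70 mm; same axes). The gate is 36 mm wide between upright steel cheeks 14 mm high that begin 4 mm in front of this point (+y) and line the slot. The slot is a hole from here 50 mm on in -y; a bearing tips in once its centre has passed this point
- funnel (a point): point on the board 45 mm in front of the gate (sorter frame 0, -15, 70 mm; same axes), in the mouth of the funnel: two straight wooden fences, 14 mm above the board, whose faces run from the rim at x = +-112 mm, y = +6 mm to the gate's cheeks at x = +-19 mm, y = -59 mm
- bin (a point): middle of the bin's floor, under the board at the gate end (sorter frame 0, -77, 6 mm): 56 mm deep under the board, as wide as the box, from y = -124 to -30 mm, with an opening low in the end face to take parts out
- bearing_a: one of three identical small ball bearings: flat steel ring with dark shields, 30 mm outside diameter, 10 mm bore, 9 mm thick, about 32 g, lying flat on the board, always nearest to the gate at the start; origin at its centre (4.5 mm above the board while it lies there), z along its axis
- bearing_b: one of three identical small ball bearings: flat steel ring with dark shields, 30 mm outside diameter, 10 mm bore, 9 mm thick, about 32 g, lying flat on the board further back; origin at its centre (4.5 mm above the board while it lies there), z along its axis
- bearing_c: one of three identical small ball bearings: flat steel ring with dark shields, 30 mm outside diameter, 10 mm bore, 9 mm thick, about 32 g, lying flat on the board further back; origin at its centre (4.5 mm above the board while it lies there), z along its axis
- big_bearing: the large ball bearing: 40 mm outside diameter, 17 mm bore, 12 mm thick, about 65 g, too wide for the gate; lies flat on the board further back; origin at its centre, z along its axis
- tape_measure: loose yellow tape measure, 42 x 82 x 60 mm, standing on the table to the left of the box; origin under its middle
- bulbs: loose red cardboard box, 100 x 116 mm, 126 mm high, standing on the table to the left of the sorting box; origin under its middle
Mind the look-alikes: they are no part of the job. Leave any orange look-alike of the bearing_a alone.

How it is judged:
By the outcome, as a careful person would: the job done as asked, in the order asked, and still so for the second after the job is handed in, with the robot touching nothing.
It also fails if it takes over 61 s, if anything falls off the work surface, if the arm or the gripper's body presses on something with over 40 N, if the wrist force passes 120 N, or if a joint passes its speed limit or range.

## Working session

There is one attempt and no reset: what is moved stays moved. The work goes in short steps, each a Python script; the robot and the scene stay as the last script left them, time stands still between calls to the robot, and variables do not carry over. Pictures are saved under pics/ and viewed, and the job is handed in when it is done.

```bash
ls; mkdir -p pics
python3 - <<'E'
from cell import *
import cv2
s=get_state();print(s['clock'],s['position'],s['eef_rot'],s['finger_gap'])
for c in ['scene','top']:
    f=grab_frame(c);cv2.imwrite(f'pics/{c}0.png',f['img'][:,:,::-1]);print(c,f['fx'],f['cx'],f['cy'],f['cam_to_world'])
    for n in ['bearing_a','big_bearing','tape_measure','bulbs','gate','funnel','sorter']:
        print(n,[(d['centre'],round(d['score'],2)) for d in tip_of(c,n)],[(d['centre'],round(d['score'],2)) for d in spot_in(c,n)])
print(get_state()['clock'])
E
```

```text
pics
0.0 [0.1747176  0.52090448 0.23050912] [ 2.54986818e+00  1.83380808e+00 -2.41314507e-03] 1.0031038512855943
scene 416.5376006533728 257.9913610772224 186.55444150882073 [[ 0.91331991 -0.19189747  0.35919647  0.23124029]
 [-0.40714828 -0.41125883  0.81553446 -0.37338456]
 [-0.00877628 -0.89109008 -0.45374161  0.49724999]
 [ 0.          0.          0.          1.        ]]
bearing_a [([366.7, 230.1], 0.63), ([267.9, 214.2], 0.58), ([281.1, 193.1], 0.53), ([238.3, 213.9], 0.41)] [([266.4, 211.4], 0.66), ([277.9, 193.0], 0.64), ([238.1, 215.8], 0.42), ([224.7, 159.2], 0.18)]
big_bearing [([243.6, 195.3], 0.56)] [([243.5, 196.2], 0.52)]
tape_measure [([180.2, 195.4], 0.65)] [([176.0, 188.4], 0.96)]
bulbs [] [([219.7, 159.2], 0.62)]
gate [([227.9, 184.3], 0.68), ([292.6, 222.8], 0.59)] [([274.0, 227.0], 0.87)]
funnel [([272.7, 213.5], 0.63)] [([274.3, 228.6], 0.79), ([270.3, 211.8], 0.55)]
sorter [([269.2, 244.3], 0.9), ([223.6, 184.3], 0.5)] [([277.1, 229.4], 0.69)]
top 452.99944826504856 251.88771918338625 191.81031478485107 [[ 0.01799153 -0.99823285  0.05663466  0.52921563]
 [-0.99976466 -0.01727461  0.01312295  0.38169185]
 [-0.01212142 -0.05685743 -0.99830872  1.01259154]
 [ 0.          0.          0.          1.        ]]
bearing_a [([280.0, 189.1], 0.6), ([329.7, 121.2], 0.51), ([301.8, 244.1], 0.46), ([309.7, 211.8], 0.43)] [([279.4, 186.0], 0.73), ([302.8, 240.4], 0.68), ([311.2, 210.6], 0.47)]
big_bearing [([278.6, 221.7], 0.7), ([180.9, 209.9], 0.46)] [([277.1, 215.5], 0.62)]
tape_measure [([189.3, 262.1], 0.64)] [([184.6, 269.2], 0.97)]
bulbs [([177.4, 207.5], 0.83)] [([168.7, 207.6], 0.87)]
gate [([332.5, 202.6], 0.94), ([191.7, 264.7], 0.23)] [([308.5, 207.2], 0.7)]
funnel [([313.4, 210.6], 0.61)] [([306.1, 207.7], 0.9)]
sorter [([307.0, 212.1], 0.87)] [([309.5, 207.3], 0.59)]
1.5
```

Run:
```python
import cv2
a=cv2.imread('pics/scene0.png');cv2.imwrite('pics/s1.png',cv2.resize(a[130:310,150:400],None,fx=3.2,fy=3.2,interpolation=cv2.INTER_CUBIC))
a=cv2.imread('pics/top0.png');cv2.imwrite('pics/t1.png',cv2.resize(a[110:300,150:400],None,fx=3,fy=3,interpolation=cv2.INTER_CUBIC))
```

```text
(no output)
```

View pics/s1.png

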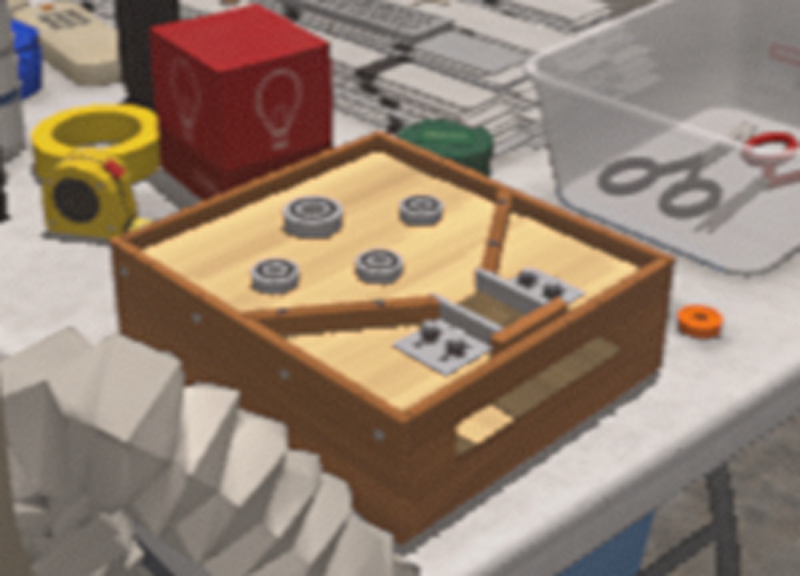

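View pics/t1.png

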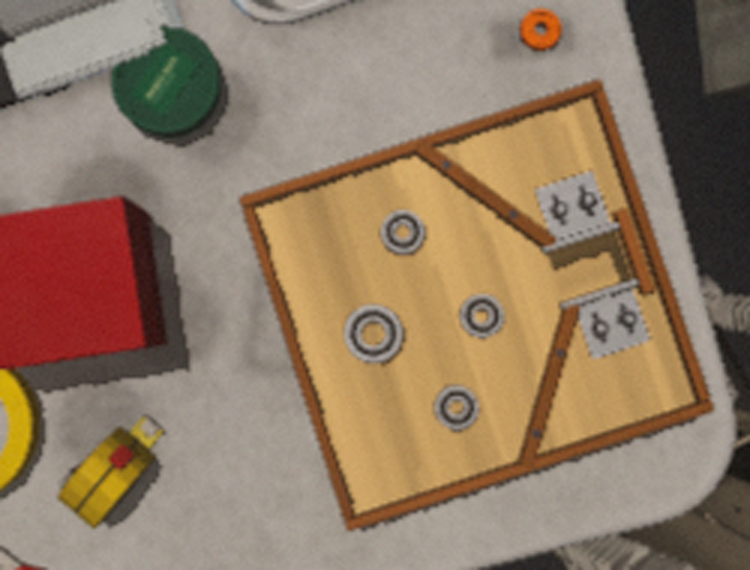

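View pics/scene0.png

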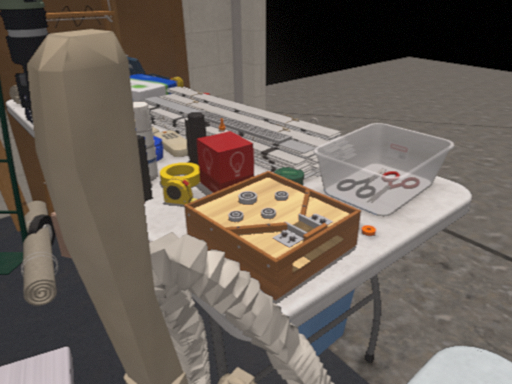

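The three small bearings in the top picture are at about (285,187), (311,215) and (302,246). The big one is at (274,221). The orange ring at (330,120) on the table is the look-alike, so I'm leaving it. bearing_a is the one nearest the gate, at (311,215). Next I'll measure the metric positions.

```bash
cat > h.py <<'E'
from cell import *
import numpy as np, cv2
def w(f,p,z):
    T=np.array(f['cam_to_world']);d=T[:3,:3]@np.array([(p[0]-f['cx'])/f['fx'],(p[1]-f['cy'])/f['fy'],1]);o=T[:3,3]
    return (o+d*(z-o[2])/d[2])[:2]
def px(f,P):
    T=np.array(f['cam_to_world']);c=T[:3,:3].T@(np.array(P)-T[:3,3]);return np.array([f['fx']*c[0]/c[2]+f['cx'],f['fy']*c[1]/c[2]+f['cy']])
def bearings(f):
    # circles in a 4x upscaled crop of the board
    g=cv2.cvtColor(f['img'],cv2.COLOR_RGB2GRAY)
    x0,y0=225,130
    u=cv2.resize(g[y0:290,x0:395],None,fx=4,fy=4,interpolation=cv2.INTER_CUBIC)
    c=cv2.HoughCircles(cv2.GaussianBlur(u,(5,5),0),cv2.HOUGH_GRADIENT,1,60,param1=120,param2=22,minRadius=22,maxRadius=46)
    out=[]
    if c is not None:
        for X,Y,R in c[0]: out.append(((X+.5)/4-.5+x0,(Y+.5)/4-.5+y0,R/4))
    return out
E
python3 - <<'E'
from h import *
f=grab_frame('top')
C=[((x+.5)/3-.5+150,(y+.5)/3-.5+110) for x,y in [(243,200),(603,85),(710,408),(350,527)]]
W=[w(f,c,0.083) for c in C]
print(np.round(W,4))
print('sides',[round(np.linalg.norm(W[i]-W[(i+1)%4]),4) for i in range(4)])
src=np.array([[ -120 if 0 else 0,0]]) 
# gate end = corners 1,2 (-y). y axis: from gate end to back
y=(W[0]-W[1])+(W[3]-W[2]);y/=np.linalg.norm(y);x=np.array([y[1],-y[0]])
o=np.mean(W,0);print('o',o,'yaw deg',np.degrees(np.arctan2(x[1],x[0])))
for n in ['gate']:
    for d in tip_of('top',n): g=w(f,d['centre'],.07);print(n,d['score'],g,(g-o)@x,(g-o)@y)
for b in bearings(f):
    p=w(f,b[:2],.079);print(np.round(b,1),'r mm',b[2]/f['fx']*.93*1e3,np.round(p,4),'sorter',np.round([(p-o)@x,(p-o)@y],4))
im=f['img'][:,:,::-1].copy();im=cv2.resize(im,None,fx=4,fy=4)
def S(a,b,z=.07): 
    q=o+a*x+b*y; q=px(f,[q[0],q[1],z]);return tuple(int(v) for v in (q+.5)*4-.5)
for a in [[(-.112,.006),(-.019,-.059)],[(.112,.006),(.019,-.059)],[(-.018,-.06),(.018,-.06)],[(-.018,-.11),(.018,-.11)]]:
    cv2.line(im,S(*a[0]),S(*a[1]),(255,0,255),1)
for c in W: cv2.circle(im,tuple(int(v) for v in (px(f,[*c,.083])+.5)*4),4,(0,255,0),1)
for b in bearings(f): cv2.circle(im,(int(b[0]*4+1.5),int(b[1]*4+1.5)),int(b[2]*4),(0,0,255),1)
cv2.imwrite('pics/t2.png',im[500:1100,900:1600])
E
```

```text
[[0.6131 0.4382]
 [0.6967 0.192 ]
 [0.477  0.1184]
 [0.3922 0.3612]]
sides [np.float64(0.26), np.float64(0.2318), np.float64(0.2571), np.float64(0.2339)]
o [0.54476244 0.27746133] yaw deg 18.994257914800617
gate 0.89 [0.5625862  0.22252482] -0.0010270876779676572 -0.057746443942466405
[274.  220.8   5.8] r mm 11.80465 [0.5234 0.3474] sorter [0.0026 0.0731]
[283.8 186.5   5.6] r mm 11.419716 [0.5943 0.3284] sorter [0.0634 0.032 ]
[301.8 245.2   5.6] r mm 11.419716 [0.4743 0.2899] sorter [-0.0625  0.0347]
[310.5 214.5   5.6] r mm 11.445378 [0.5376 0.2727] sorter [-0.0084 -0.0022]
```

View pics/t2.png

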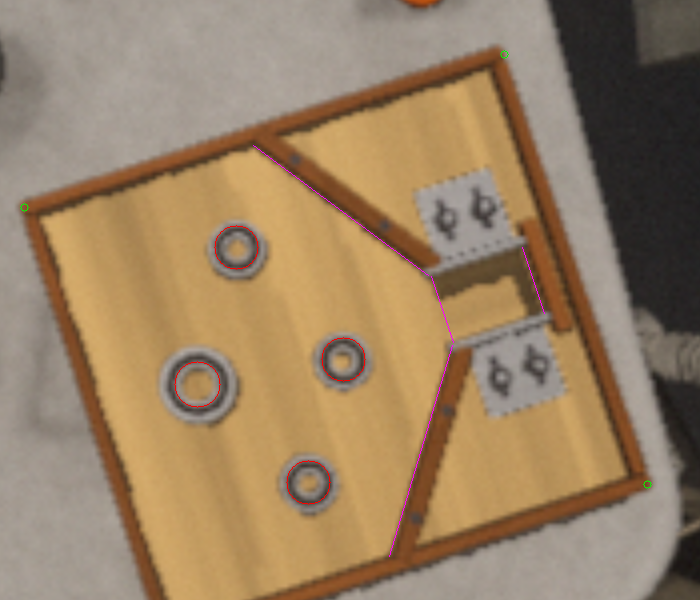

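The overlay fits the fences and gate, and the gate network agrees to within about 2 mm. Next I'll write the push helper and push bearing_a.

```bash
cat >> h.py <<'E'
from scipy.spatial.transform import Rotation as R
O=np.array([0.54476,0.27746]);YAW=np.radians(18.99)
X=np.array([np.cos(YAW),np.sin(YAW)]);Y=np.array([-X[1],X[0]])
def s2w(p): return O+p[0]*X+p[1]*Y
def w2s(p): p=np.array(p[:2])-O; return np.array([p@X,p@Y])
def rot(a): # tool down, tool x at world angle a
    return (R.from_euler('z',a)*R.from_euler('x',np.pi)).as_rotvec()
def pickrot(pw,a):
    best=None
    for k in (-1,0,1):
        r=rot(a+k*np.pi);q=ik(list(pw),list(r))
        if q is not None:
            c=abs(q[5]-get_state()['q'][5])
            if abs(q[5])<2.9 and (best is None or c<best[0]): best=(c,r,q)
    return best[1]
HI=.105
def behind(P,Q,off):
    P,Q=np.array(P,float),np.array(Q,float);d=(Q-P)/np.linalg.norm(Q-P);return P-d*off,d
def approach(P,Q,off=.033):
    c,d=behind(P,Q,off);pw=s2w(c);dw=d[0]*X+d[1]*Y
    a=np.arctan2(dw[1],dw[0])+np.pi/2
    r=pickrot([*pw,HI],a)
    movep([*pw,HI],list(r));return r
def lin(ps,z,v): 
    p=s2w(ps);return move_l([*p,z],velocity=v)
def up(z=HI):
    p=get_state()['position'];move_l([p[0],p[1],z],velocity=.2)
def here(): return np.round(np.append(w2s(get_state()['position'])*1e3,get_state()['position'][2]*1e3),1)
def see(name):
    f=grab_frame('top');cv2.imwrite(f'pics/{name}.png',cv2.resize(f['img'][120:300,200:410,::-1],None,fx=3.5,fy=3.5,interpolation=cv2.INTER_CUBIC));return f
def rep(f):
    for b in bearings(f): print(np.round(b,1),np.round(w2s(w(f,b[:2],.079))*1e3,1))
E
python3 - <<'E'
from h import *
t=get_state()['position']
grab(20)
p=s2w((-.0133,.031))
approach((-.0084,-.0022),(0,-.06))
print(here(),get_state()['q'],get_state()['clock'])
see('a1')
f=grab_frame('wrist');cv2.imwrite('pics/w1.png',f['img'][:,:,::-1]);print(np.round(f['T_tool_cam'],3))
E
```

```text
[-13.3  31.6 105.4] [ 4.03501710e-01  5.28967343e-01 -2.18651480e-01  8.22729062e-01
  4.48103461e-04  1.49689997e+00] 3.95
[[ 1.     0.     0.    -0.001]
 [-0.     0.949  0.316 -0.081]
 [-0.    -0.316  0.949 -0.142]
 [ 0.     0.     0.     1.   ]]
```

View pics/a1.png

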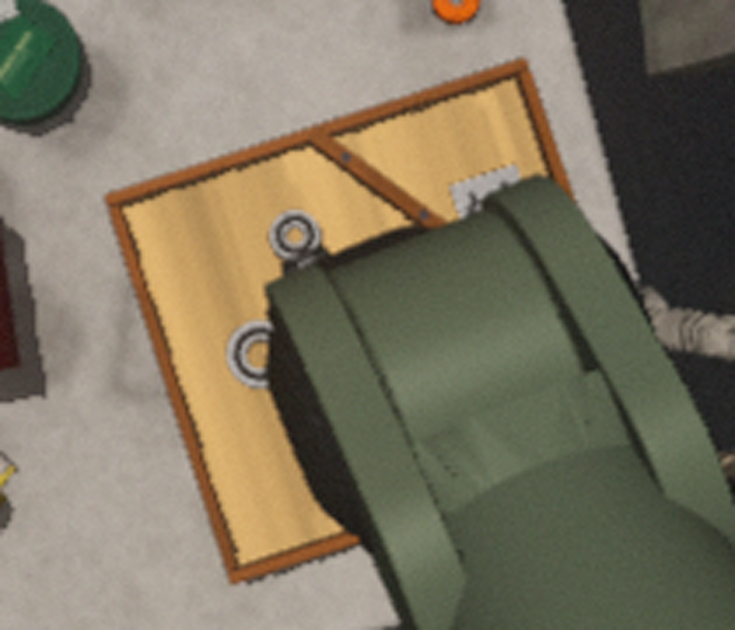

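View pics/w1.png

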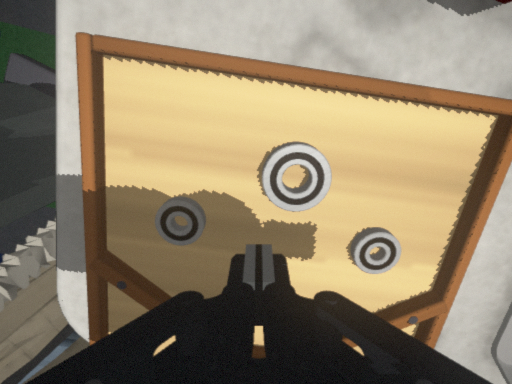

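The fingertips are narrow when shut, roughly 14 mm. I'll turn the hand so the wrist camera (on the tool −y side) looks at the bearing being pushed.

```bash
cat >> h.py <<'E'
def approach(P,Q,off=.033):
    c,d=behind(P,Q,off);pw=s2w(c);dw=d[0]*X+d[1]*Y
    a=np.arctan2(dw[1],dw[0])-np.pi/2
    movep([*pw,HI],list(rot(a)))
def wsee(name=None):
    s=get_state();f=dict(grab_frame('wrist'));T=np.eye(4);T[:3,:3]=R.from_rotvec(s['eef_rot']).as_matrix();T[:3,3]=s['position']
    f['cam_to_world']=T@np.array(f['T_tool_cam'])
    if name: cv2.imwrite(f'pics/{name}.png',f['img'][:,:,::-1])
    return f
def wfind(f,z=.079):
    out=[]
    for n in ('bearing_a','big_bearing'):
        for d in spot_in('wrist',n):
            if d['score']>.25: out.append((n,round(d['score'],2),[int(v) for v in d['centre']],np.round(w2s(w(f,d['centre'],z))*1e3,1)))
    return out
E
python3 - <<'E'
from h import *
approach((-.0084,-.0022),(0,-.06))
print(here(),get_state()['q'][5])
f=wsee('w2')
for o in wfind(f): print(*o)
for d in tip_of('wrist','gate'): print('gate',d['score'],d['centre'],w2s(w(f,d['centre'],.07)))
f0=get_state()['contact_force']
c=get_state()['position']
hit=move_l([c[0],c[1],.064],velocity=.03,until_force=3)
print(hit,here(),get_state()['contact_force']-f0,get_state()['clock'])
move_l([c[0],c[1],get_state()['position'][2]+.002],velocity=.03)
f=wsee('w3');print(here())
E
```

```text
[-13.2  30.5 105. ] -1.6445480363005007
bearing_a 0.92 [135, 221] [62.1 30. ]
bearing_a 0.84 [335, 252] [-63.2  33.1]
bearing_a 0.65 [253, 178] [-5.4 -7. ]
big_bearing 0.95 [214, 276] [10.3 61.7]
gate 0.85 [259.8, 80.8] [-0.00131081 -0.05998823]
True [-13.4  30.5  70.1] [-1.45678121  0.40143847  5.04420412] 7.9583
[-13.2  30.5  71.9]
```

View pics/w2.png

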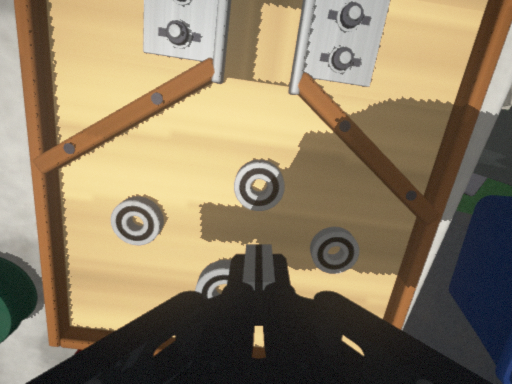

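View pics/w3.png

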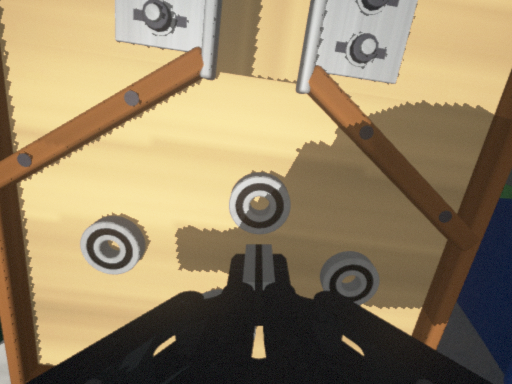

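The bearing (260,203) lines up with the fingers (column 259) and the gate (about 258,75). The tip touched the board at z = 70.1 mm, so I'm pushing now at 2 mm clearance.

Run:
```python
from h import *
P,Q=np.array((-.0084,-.0022)),np.array((0,-.06))
d=(Q-P)/np.linalg.norm(Q-P)
lin(Q-d*(.026+.012),.072,.06)
f=wsee('w4');print(here(),get_state()['contact_force']);print(*wfind(f),sep='\n')
```

```text
[ -5.5 -22.1  72. ] [-0.50721249  0.73598981 -1.30171983]
('bearing_a', 0.84, [116, 314], array([66.4, 18.7]))
('bearing_a', 0.7, [256, 206], array([ -0.2, -54.3]))
('bearing_a', 0.42, [351, 344], array([-66.1,  20.4]))
```

View pics/w4.png

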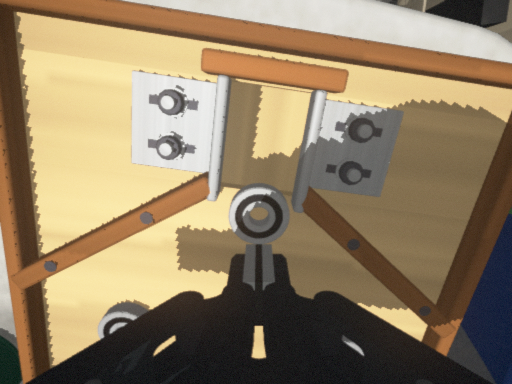

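The bearing sits centred in front of the gate at (258,213). I'm pushing the last stretch straight along −y.

Run:
```python
from h import *
lin((-.003,-.034),.072,.05)
f=wsee('w5');print(here(),get_state()['contact_force']);print(*wfind(f),sep='\n')
lin((-.002,-.042),.072,.05)
f=wsee('w6');print(here(),get_state()['contact_force'],get_state()['clock']);print(*wfind(f),sep='\n')
a=cv2.imread('pics/w5.png');b=cv2.imread('pics/w6.png');cv2.imwrite('pics/w56.png',cv2.resize(np.hstack([a,b]),(800,300)))
```

```text
[ -3.  -34.3  72. ] [-0.14508123  1.05785657 -1.11039596]
('bearing_a', 0.66, [258, 180], array([  3.2, -79.6]))
('bearing_a', 0.4, [117, 325], array([68.5, 13.9]))
[ -2.  -42.2  72. ] [ 0.00976522  0.35126306 -0.19230384] 10.3417
('bearing_a', 0.55, [218, 193], array([ 21.8, -78.4]))
```

View pics/w56.png

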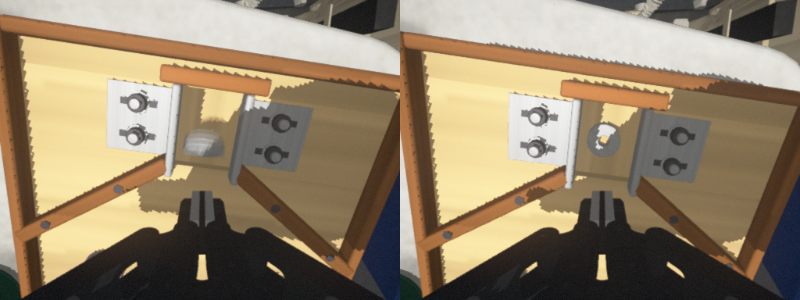

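bearing_a tipped into the slot and lies on the bin floor at about (603,140) in the double picture. Next is the bearing at (+63,+31): leg 1 takes it to the centre line.

Run:
```python
from h import *
up()
P,Q=np.array((.0627,.031)),np.array((0,-.008))
approach(P,Q,.033)
f=wsee('w7');print(here(),get_state()['q'][5]);print(*wfind(f),sep='\n')
p=get_state()['position'];print(move_l([p[0],p[1],.072],velocity=.08,until_force=6),here(),get_state()['clock'])
f=wsee('w8')
a=cv2.imread('pics/w7.png');b=cv2.imread('pics/w8.png');cv2.imwrite('pics/w78.png',cv2.resize(np.hstack([a,b]),(800,300)))
```

```text
[ 90.2  48.  104.4] -0.47157397172360827
('bearing_a', 0.78, [393, 7], array([-50.5,  38.5]))
('bearing_a', 0.63, [31, 187], array([131.1, -81.3]))
('bearing_a', 0.58, [257, 190], array([63.2, 31.2]))
('bearing_a', 0.56, [159, 3], array([  8.2, -59. ]))
('big_bearing', 0.91, [389, 137], array([-1. , 77.1]))
True [89.1 47.7 70.1] 12.55
```

View pics/w78.png

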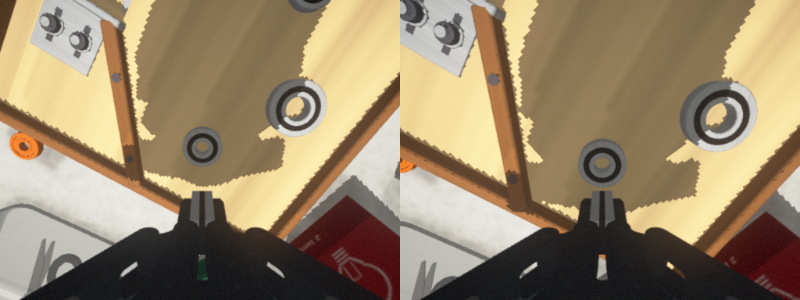

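The bearing is aligned with the fingers (column about 257). The tip overshot slightly and touched the board, so I'm lifting to 72.3 mm and pushing.

Run:
```python
from h import *
P,Q=np.array((.0627,.031)),np.array((0,-.010))
c,d=behind(P,Q,.033)
lin(w2s(get_state()['position']),.0723,.03);print(here(),get_state()['contact_force'])
lin(Q-d*.028,.0723,.07)
f=wsee('w9');print(here(),get_state()['contact_force']);print(*wfind(f),sep='\n')
lin(Q-d*.036,.0723,.1); up(); print(get_state()['clock'])
approach((0,-.010),(0,-.06),.036)
f=wsee('w10');print(here(),get_state()['clock'],get_state()['q'][5]);print(*wfind(f),sep='\n')
a=cv2.imread('pics/w9.png');b=cv2.imread('pics/w10.png');cv2.imwrite('pics/w910.png',cv2.resize(np.hstack([a,b]),(800,300)))
```

```text
[88.8 47.7 71.6] [ 0.12960016 -0.18992109 -0.03630694]
[23.8  5.5 72.3] [0.27610461 0.48686265 0.1247472 ]
('bearing_a', 0.97, [256, 218], array([ 1.2, -9.1]))
('bearing_a', 0.59, [165, 137], array([-10.1, -64.4]))
('bearing_a', 0.58, [415, 150], array([-64.6,  34.6]))
('big_bearing', 0.94, [391, 282], array([-5.3, 70.4]))
14.8333
[ -0.2  25.9 104.5] 15.8167 -1.5083303005740039
('bearing_a', 0.78, [355, 249], array([-61.7,  33.3]))
('bearing_a', 0.66, [256, 188], array([ 0.3, -6.1]))
('bearing_a', 0.63, [252, 68], array([  2.2, -70.8]))
('bearing_a', 0.59, [2, 19], array([125. , -93.2]))
```

View pics/w910.png

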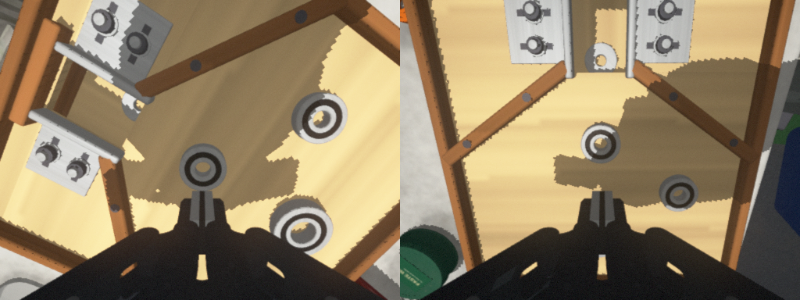

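The second bearing is on the centre line at (600,143), aimed at the gate (600,70). I'm pushing it through.

Run:
```python
from h import *
print(lin((.0005,.026),.0725,.06)); print(here())
lin((.0003,-.024),.0725,.06); f=wsee('w11');print(here(),get_state()['contact_force'])
lin((.000,-.034),.0725,.05); lin((.000,-.043),.0725,.05)
sleep(.2)
f=wsee('w12');print(here(),get_state()['contact_force'],get_state()['clock']);print(*wfind(f),sep='\n')
a=cv2.imread('pics/w11.png');b=cv2.imread('pics/w12.png');cv2.imwrite('pics/w1112.png',cv2.resize(np.hstack([a,b]),(800,300)))
```

```text
False
[ 0.5 26.  72.4]
[  0.2 -23.7  72.4] [-0.11420831 -0.19038533  0.12492608]
[  0.  -42.9  72.5] [-0.55447327  0.41946086  0.01602915] 18.575
('bearing_a', 0.8, [250, 177], array([  3.1, -89.9]))
('bearing_a', 0.46, [265, 159], array([ -3.7, -98.5]))
('big_bearing', 0.32, [256, 174], array([  0.2, -91.5]))
```

View pics/w1112.png

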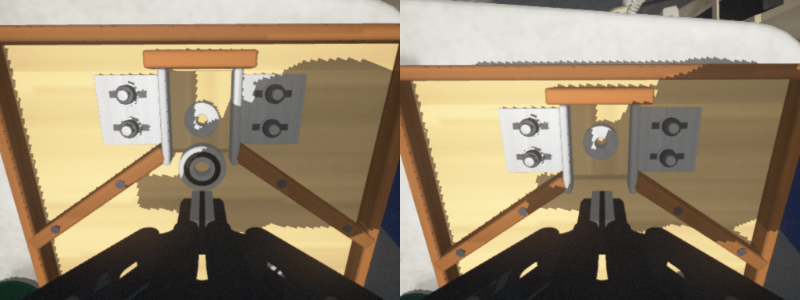

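The second bearing has dropped too. Now the third, at (−62.5,+34).

Run:
```python
from h import *
a=cv2.imread('pics/w12.png');cv2.imwrite('pics/w12z.png',cv2.resize(a[100:250,180:340],None,fx=4,fy=4,interpolation=cv2.INTER_CUBIC))
up()
P,Q=np.array((-.0622,.034)),np.array((0,-.010))
approach(P,Q,.033)
f=wsee('w13');print(here(),get_state()['q'][5],get_state()['clock']);print(*wfind(f),sep='\n')
```

```text
[-88.5  52.6 104.7] -2.4014171643633313 19.8083
('bearing_a', 0.85, [261, 182], array([-61.3,  30.6]))
('bearing_a', 0.5, [124, 132], array([ 5.8, 75.7]))
('big_bearing', 0.84, [124, 131], array([ 5.9, 75.5]))
```

View pics/w13.png

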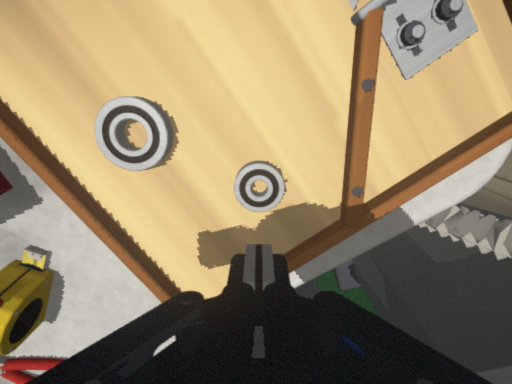

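View pics/w12z.png

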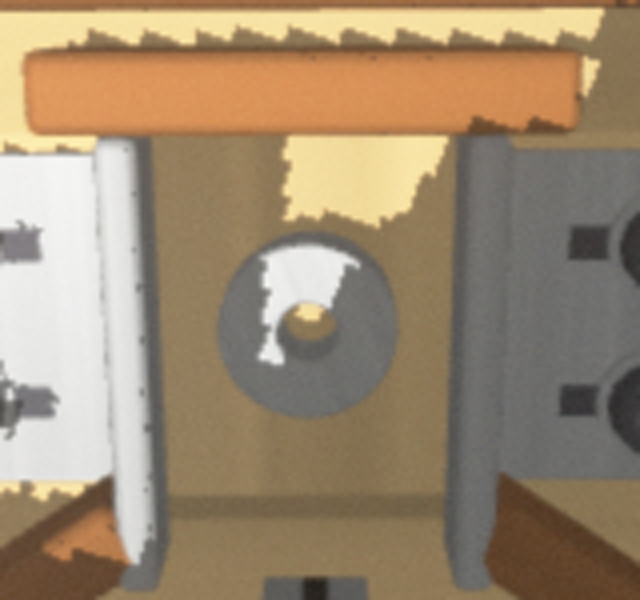

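The third bearing at (260,186) is aligned with the fingers. The rim clears the tips on the left. I'm lowering the hand and pushing.

Run:
```python
from h import *
P,Q=np.array((-.0622,.034)),np.array((0,-.010))
c,d=behind(P,Q,.033)
lin(c,.0725,.06);print(here(),get_state()['contact_force'])
lin(Q-d*.028,.0725,.07)
f=wsee('w14');print(here(),get_state()['contact_force']);print(*wfind(f),sep='\n')
lin(Q-d*.036,.0725,.1); up()
approach((0,-.010),(0,-.06),.036)
f=wsee('w15');print(here(),get_state()['clock'],get_state()['q'][5]);print(*wfind(f),sep='\n')
a=cv2.imread('pics/w14.png');b=cv2.imread('pics/w15.png');cv2.imwrite('pics/w1415.png',cv2.resize(np.hstack([a,b]),(800,300)))
```

```text
[-89.2  53.1  72.4] [ 0.07423147 -0.56924334  0.07198987]
[-23.3   6.4  72.5] [-0.18694042  0.36096275  0.46345945]
('bearing_a', 0.86, [258, 218], array([-2.4, -8.8]))
('bearing_a', 0.83, [348, 126], array([ 10.5, -66.4]))
('bearing_a', 0.54, [339, 122], array([ 14.4, -64.4]))
('big_bearing', 0.89, [129, 280], array([ 8. , 66.7]))
[ -0.5  25.9 104.4] 23.6 -1.510082417885571
('bearing_a', 0.76, [256, 67], array([  0.1, -71.4]))
('bearing_a', 0.72, [1, 22], array([125.6, -91.4]))
('bearing_a', 0.68, [257, 187], array([-0.8, -7. ]))
('bearing_a', 0.63, [250, 69], array([  2.8, -70.4]))
```

View pics/w1415.png

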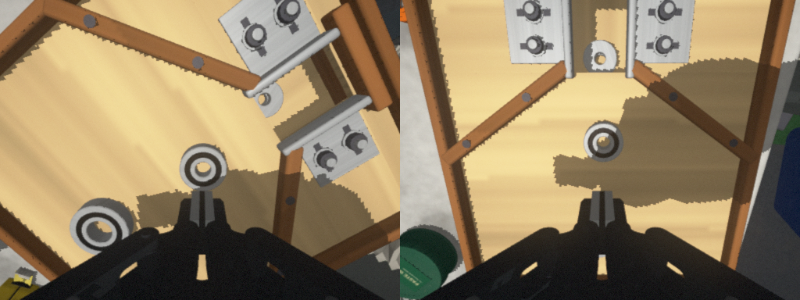

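The third bearing is on the centre line at (603,143), within 1–2 mm of x = 0, so I'm pushing it through.

Run:
```python
from h import *
lin((-.001,.026),.0725,.06); print(here())
lin((-.0005,-.024),.0725,.06); f=wsee('w16');print(here(),get_state()['contact_force'])
lin((-.0003,-.034),.0725,.05); lin((.000,-.043),.0725,.05)
sleep(.3)
f=wsee('w17');print(here(),get_state()['contact_force'],get_state()['clock'])
a=cv2.imread('pics/w16.png');b=cv2.imread('pics/w17.png');cv2.imwrite('pics/w1617.png',cv2.resize(np.hstack([a,b]),(800,300)))
```

```text
[-1.  26.  72.4]
[ -0.6 -23.7  72.5] [-0.30295355  0.10563026 -0.68177518]
[ -0.  -42.9  72.5] [ 1.11222515  0.43900506 -0.38370303] 26.4583
```

View pics/w1617.png

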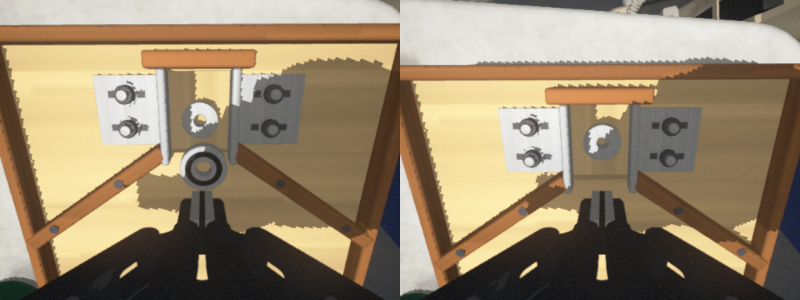

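It has dropped as well. I'm lifting the hand away to check the bin and the board.

Run:
```python
from h import *
up(.2)
set_joints([1.113,0.326,-0.193,1.052,0,0.0])
sleep(.2)
f=see('t9');rep(f);im=grab_frame('scene')['img'];cv2.imwrite('pics/s9.png',im[:,:,::-1])
cv2.imwrite('pics/s9z.png',cv2.resize(im[160:300,170:370,::-1],None,fx=4,fy=4,interpolation=cv2.INTER_CUBIC))
f=grab_frame('top')
cv2.imwrite('pics/t9z.png',cv2.resize(f['img'][170:230,310:380,::-1],None,fx=9,fy=9,interpolation=cv2.INTER_CUBIC))
print(get_state()['clock'],get_state()['contact_force'])
for n in ['tape_measure','bulbs']: print(n,[(d['centre'],round(d['score'],2)) for d in spot_in('top',n)])
```

```text
[274.5 220.8   7.2] [ 2.2 72.1]
29.35 [ 0.37529179 -0.98463201  0.47630179]
tape_measure [([185.7, 269.7], 0.92)]
bulbs [([169.2, 206.4], 0.98)]
```

View pics/t9.png

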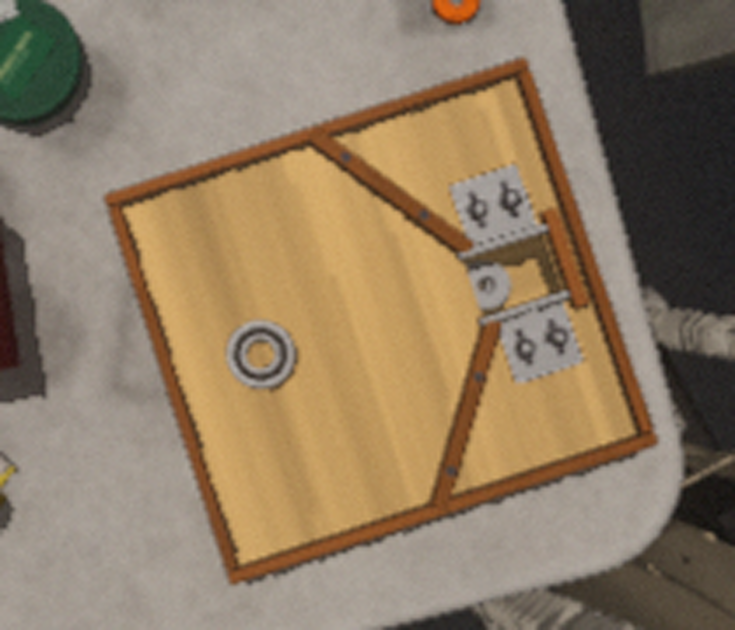

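View pics/s9z.png

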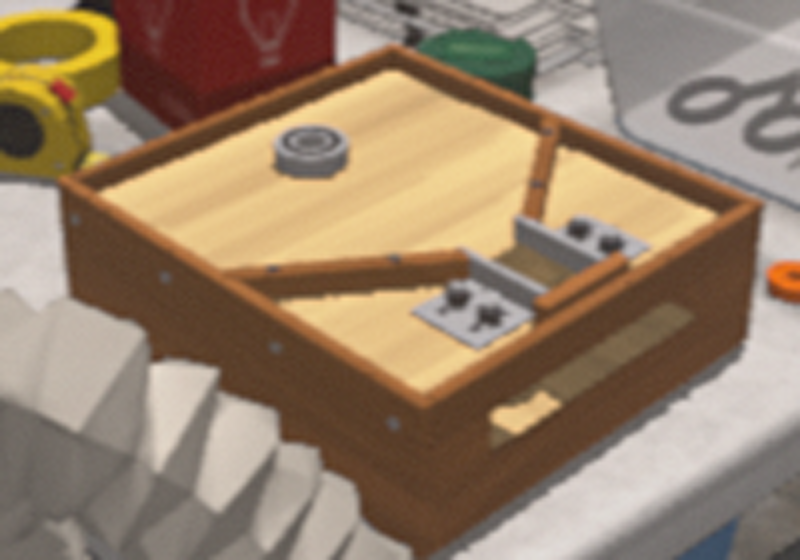

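View pics/t9z.png

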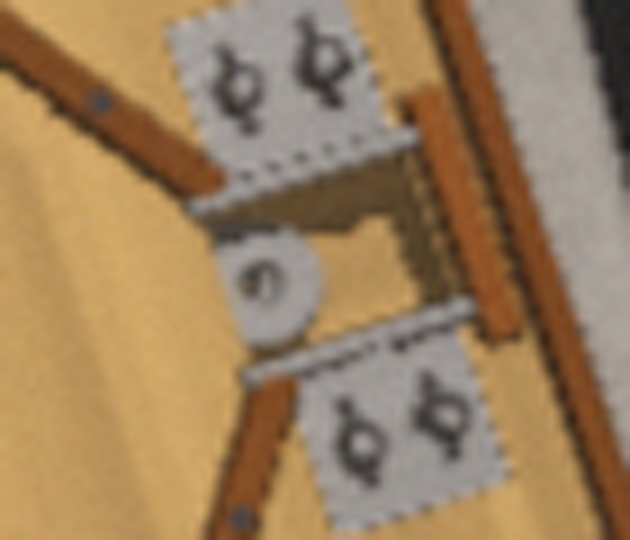

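Only one bearing shows through the slot, so I need to know whether the other two are under it (a stack) or out of view. I'll compare its apparent size and place in the near-identical wrist pictures after drops 1, 2 and 3.

Run:
```python
import cv2,numpy as np
v=[]
for n in ['w6','w12','w17']:
    a=cv2.imread(f'pics/{n}.png')[110:250,190:330]
    v.append(cv2.resize(a,(266,266),interpolation=cv2.INTER_CUBIC))
    hsv=cv2.cvtColor(a,cv2.COLOR_BGR2HSV);m=(hsv[...,1]<45).astype(np.uint8)
    k,l,s,c=cv2.connectedComponentsWithStats(m)
    for i in range(1,k):
        if s[i,4]>300: print(n,s[i],np.round(c[i],1))
cv2.imwrite('pics/cmp.png',np.hstack(v))
```

```text
w6 [   0   16   43  116 3579] [19.8 62.4]
w6 [ 101   29   39  111 2684] [123.2  82.8]
w6 [  49   47   43   44 1340] [70.4 68.7]
w12 [   0   24   32  114 2768] [15.5 74.4]
w12 [ 101   24   39  113 3361] [119.7  72.9]
w12 [  45   48   44   46 1530] [66.6 70.9]
w17 [   0   24   32  114 2773] [15.6 74.4]
w17 [ 101   24   39  113 3361] [119.7  72.9]
w17 [  44   48   49   47 1749] [68.4 71.1]
```

View pics/cmp.png

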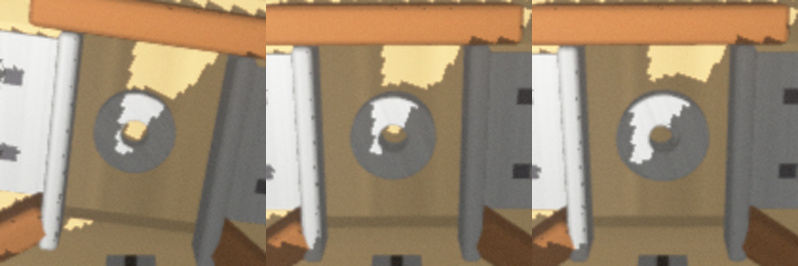

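The diameter grows 43, 45, 48 px, about 4–5 % per drop. That is what a 9 mm step at this range gives, so the three bearings lie stacked on the bin floor, top at about 33 mm and well under the board. The hand is clear, so I'm handing in.

```bash
python3 -c "
from cell import *
print(get_state()['position'],get_state()['clock']);print(sign_off())"
```

```text
[0.17500856 0.52123    0.23124125] 29.45
the job is handed in; nothing more can be done
None
```

All three small bearings went through the gate one at a time and are in the bin. I pushed them with the shut fingertips only, starting with bearing_a, and signed off at 29.45 s.

- **Bin:** After each push the wrist camera showed the bearing gone from the board and lying in the bin. Only the top one is visible at the end. Its apparent size grew 43, 45, then 48 px over the three drops, which fits the three lying stacked on the bin floor. I inferred the stack from this and did not see all three at once.
- **Board:** The large bearing is the only one left, lying flat within about 1 mm of where it started. The top camera puts the tape measure and red box where they were, within about 1–2 px. The orange look-alike was not touched.
- **Hand:** It is back at the start position, touching nothing.
- **Anomalies:** Some bearing detections were spurious and I ignored them. While lowering for the second bearing, the tip dipped about 2 mm and the move stopped on its 6 N limit at board height. I raised it before pushing.

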